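# Slide the filing board home and lock it

### The arm

A 7-joint arm with a two-finger parallel gripper is mounted at the origin on the work surface. World frame = base frame: x ahead of the robot, y to its left, z up, the work surface at z = 0. Lengths are in mm, angles in rad, forces in N, time in s.
With the tool pointing down it reaches from about 350 to 900 mm from the base axis. Payload 7.2 kg.
Tool frame: the origin (TCP) lies at the very end of the fingers, on their centre line; the grasp point (between the pads) lies 19 mm behind it; z points along the fingers, y is the direction in which the jaws open and shut (so a half turn about z gives the same grasp; the last joint's range is limited). The gripper opens to 88 mm and grips with 3 to 60 N. Pads are 20 mm wide; open, the fingers measure 115 mm over their backs; the gripper's body (75 mm by 178 mm) begins 61 mm behind the grasp point.
Start: joints at [-1.175, 0.411, -0.013, 1.596, 0.006, 1.134, -0.082], TCP at [279.603, 558.974, 193.053] pointing down, gripper open.
Joint ranges: [-2.95, 2.95], [-0.29, 1.99], [-1.47, 1.44], [0.14, 2.54], [-1.03, 4.17], [0.13, 1.85], [-2.86, 2.86]. Speed limits (rad/s): [2.39, 2.39, 3.01, 3.01, 3.14, 3.14, 3.14].

### API

Orientations are given as a rotation vector (axis times angle).
In Python, from bench import readout, optics, finish_job gives the robot as it stands.
- The arm moves only by the shell command python3 -m creep 'ROWS' [FORCE]. ROWS is a JSON object of lists of equal length, an entry for each row: "delta_rot": the turn, a rotation vector about the tool's x, y, z in degrees, a list of three; "linear": the shift along the tool's x, y, z in cm, a list of three; "hand": the opening, from -1 (shut) to 1 (fully open). In form: {"delta_rot": [[ax, ay, az], ...], "linear": [[tx, ty, tz], ...], "hand": [hand, ...]}. A call has 1 to 12 rows; each row shifts and turns the commanded pose from where the row before left it, along the tool's axes as they then stand; what a row does not reach is not made up. A row lasts 1/12 s, in which the tool goes at most 41.7 mm and 7.16 degrees, less where a joint would pass 70% of its speed; a pose out of reach is approached as far as the arm can. A call with a gripper value outside its range is refused whole. The fingers move at their own pace and stop on an object; FORCE is the grip in N (left out, the last holds). Time passes only in rows, so rows that do not move let the fingers close. It gives the time, the measured TCP pose, the force and the opening at its end, in the units of the state.
- readout.observe(): the state, without advancing time (a new reading comes with each control period).
- optics.read_camera(name): name is "side" or "top"; returns a dict with "pixels" (480x640x3 uint8, blue, green, red), "K" (3x3 intrinsics, pixels), "R" (3x3) and "t" (3): a world point X has camera coordinates R X + t. Camera axes: x right, y down, z forward; pixel columns grow to the right and rows downward; lengths in mm; the calibration is good to about 2 mm. A picture is of the moment at which its call begins. There is no depth.
- finish_job(): hands the job in, once; it reports no verdict.
The state is a dict: "t": time; "qpos": joint angles; "joint_velocities": joint speeds; "joint_efforts": joint torques, N m; "tcp_pos": TCP position; "eef_rot": TCP orientation; "wrist_force": force on the tool from outside, world axes, zero at the start; "moment": the same for the moment, N m; "finger_gap": opening from 0.0 (shut) to 1.0 (fully open).
Only numpy, scipy, OpenCV 4.12 (cv2) and the standard library are available. Lean on these libraries where they do the work, as an engineer would, in place of code of your own. Each camera call takes 0.05 s, during which the arm holds its last target.

### The job

Push the filing board along its rails with the fingertips until it drops flat into the locating notch, then push the brass turn-button across over the board as far as it goes, so that the board is locked down for filing. Only push: do not lift or tip the board, and leave the tray, the stone ring, the wax and the hand tool undisturbed.

Things in the scene. Friction and masses are not known exactly. Their poses are not given: they have to be found in the camera images.
- slideway: fixed dark wooden slideway, 380 mm long (its x), 122 mm wide (its y). The board is pushed along its +x. A guide wall 38 mm high on each side, inner faces 103 mm apart; between them four steel rail strips, tops 20 mm above the bench, from x = -185 to 185 mm. Each strip has a notch 24 mm long, 7 mm deep: outer strips (y = +-41) at x = 110, inner ones (y = +-22) at x = 10 mm. Origin: centre of underside, z up.
- board: loose wooden filing board, 130 mm long (its x, along the slideway's x), 100 mm wide, 0.3 to 0.65 kg. Origin: centre of the underside of its feet; plate 10 to 24 mm above it. A V of two prongs stands out 45 mm at the leading end. Starts 100 to 175 mm short of home with its origin 20 mm above the bench; slides with 1 to 6 N. Four feet 18 mm long: leading x = 50, y = +-41, trailing x = -50, y = +-22 mm.
- lip (a point): centre of the back face of the board's upright push lip at its trailing end, at x = -65, y = 0, z = 36 mm in the board's frame. The lip is 60 mm wide, 10 mm thick (x = -65 to -55) and stands 25 mm above the plate: 44 to 69 mm above the bench before the drop, 37 to 62 mm after it.
- seat (a point): where the board's origin comes when home: x = 60, y = 0, z = 13 mm in the slideway's frame. There all four feet fall into their notches together; the board drops flat by 7 mm and is stopped, with up to 3 mm play either way along x. The rails go on beyond, so a fast push can carry it past; pushed slower than 50 mm/s it drops in.
- latch (a joint): angle of the brass turn-button (rad): 0 = arm along the slideway's -x, outside the guide wall; grows as it swings inward (clockwise from above) to a stop at 1.57, arm along +y, across the board. Starts at -0.35 to 0.1. Stays where left; 1 N at the peg moves it. Its underside, 40 mm above the bench, is 3 mm over a seated board's plate; a board that has not dropped blocks it.
- latch_pivot (a point): axis of the turn-button, at x = 75, y = -72 mm in the slideway's frame (44 mm above the bench)
- latch_peg (a point): upright brass peg near the end of the turn-button's arm, 45 mm from the pivot axis, 12 mm in diameter; it stands from the arm (14 mm wide, 40 to 48 mm above the bench) up to 76 mm; the point is on its axis, 62 mm above the bench. Push it sideways round the pivot.
- tray: shallow brass tray, 120 x 150 x 20 mm, lying past the home end of the slideway; not to be disturbed; origin at the centre of its underside
- stone: grey abrasive ring, 68 mm across, 16 mm high, lying flat beside the slideway on the turn-button's side, towards the home end; not to be disturbed; origin at the centre of its underside
- wax: white wax cylinder, 36 mm across, 45 mm high, standing beside the slideway on the turn-button's side, towards the start end; not to be disturbed; origin at the centre of its underside
- file: wooden-handled hand tool about 190 mm long, lying beside the slideway on the side away from the turn-button; not to be disturbed; origin near its middle
Mind the look-alikes: they are no part of the job. Of the things like the board, leave any that is grey or white; of the rest the larger one is meant.

How it is judged:
By the outcome, as a careful person would: the job done as asked, in the order asked, and still so for the second after the job is handed in, with the robot touching nothing.
It also fails if it takes over 54 s, if anything falls off the work surface, if the arm or the gripper's body presses on something with over 40 N, if the wrist force passes 120 N, or if a joint passes its speed limit or range.

## Working session

There is one attempt and no reset: what is moved stays moved. The work goes in short steps, Python scripts to look and compute and a shell command to move; the robot and the scene stay as the last step left them, time stands still between calls to the robot, and variables do not carry over. Pictures are saved under pics/ and viewed, and the job is handed in when it is done.

```bash
mkdir -p pics; ls
python3 - <<'E'
from bench import readout, optics
import cv2
s=readout.observe(); print(s)
for n in("side","top"):
    c=optics.read_camera(n); cv2.imwrite(f"pics/{n}0.png",c["pixels"]); print(n,c["K"],c["R"],c["t"])
E
```

```text
pics
{'t': 0.0, 'qpos': array([-1.17521446,  0.41190848, -0.01269654,  1.59705152,  0.00559136,
        1.13431068, -0.08217892]), 'joint_velocities': array([-4.75902906e-04, -1.54346709e-04,  4.04998155e-05,  4.72536817e-04,
        1.58268776e-04, -3.56043301e-04,  9.01422049e-04]), 'joint_efforts': array([ 2.71202180e-04, -5.87954521e+01,  6.42172694e-01, -2.91080779e+01,
       -5.37269900e-02,  1.83627714e-02,  1.37428069e-04]), 'tcp_pos': array([279.37761532, 558.44881027, 192.20080471]), 'eef_rot': array([-7.21891635e-01, -3.05725502e+00,  2.54618058e-03]), 'wrist_force': array([ 1.00841386,  0.04447061, -0.4497709 ]), 'moment': array([ 0.01057352,  0.03964524, -0.00164963]), 'finger_gap': 0.9978010339220393}
side [[454.41115984   0.         320.42783038]
 [  0.         454.41115984 238.32749197]
 [  0.           0.           1.        ]] [[ 0.73456978 -0.67832324 -0.01687644]
 [-0.4122686  -0.42642311 -0.8051074 ]
 [ 0.53892656  0.5983652  -0.59288891]] [-421.18525106  235.38720688  848.50461426]
top [[455.11116391   0.         318.11729203]
 [  0.         455.11116391 240.76233063]
 [  0.           0.           1.        ]] [[ 0.01993591 -0.99978371  0.0059231 ]
 [-0.99243361 -0.02050655 -0.12105785]
 [ 0.12115313 -0.00346489 -0.99262778]] [ -55.69049375  537.99581712 1141.47840413]
```

View pics/side0.png

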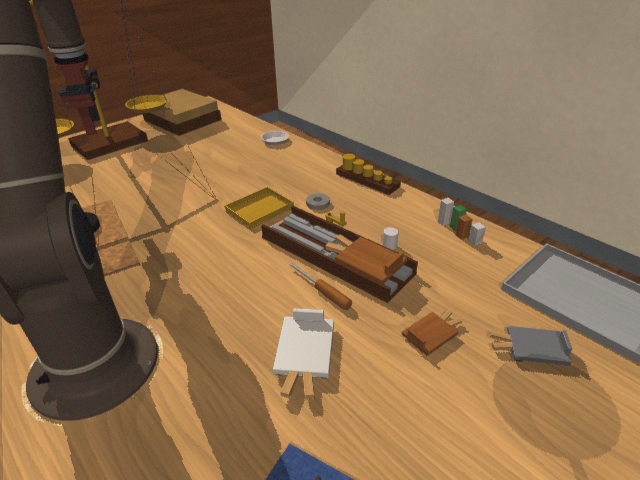

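View pics/top0.png

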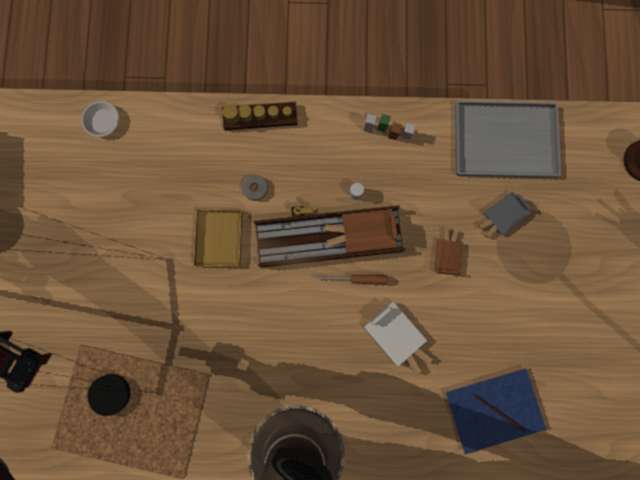

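The four board-like things in the top view are:
- brown, in the slideway, at (370,230)
- small brown at (449,256)
- grey at (508,214)
- white at (396,334)

The larger brown one in the slideway is the one meant. I'll confirm it and measure in enlarged crops.

Run:
```python
import cv2
t=cv2.imread("pics/top0.png"); s=cv2.imread("pics/side0.png")
c=t[170:290,240:420]; cv2.imwrite("pics/topc.png",cv2.resize(c,(792,528),interpolation=cv2.INTER_CUBIC))
c=s[180:310,250:430]; cv2.imwrite("pics/sidec.png",cv2.resize(c,(792,572),interpolation=cv2.INTER_CUBIC))
```

```text
(no output)
```

View pics/topc.png

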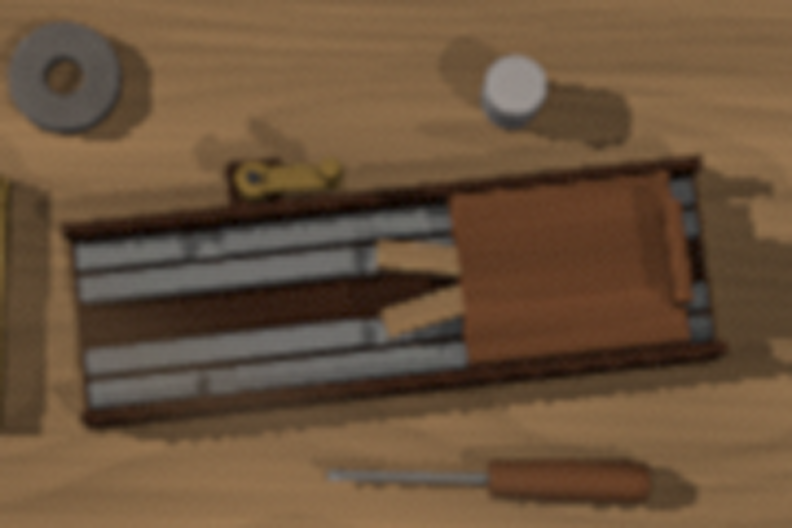

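View pics/sidec.png

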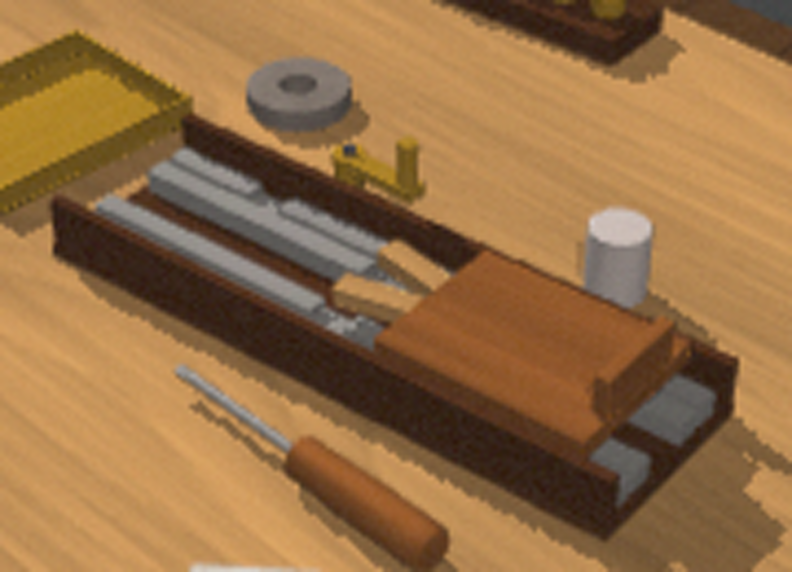

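```bash
cat > h.py <<'E'
import numpy as np
from scipy.optimize import least_squares
from bench import optics
C={n:optics.read_camera(n) for n in("side","top")}
def proj(n,X):
    c=C[n]; p=c["K"]@(c["R"]@np.array(X,float)+c["t"]); return p[:2]/p[2]
def tri(ps,pt):
    return least_squares(lambda X:np.r_[proj("side",X)-ps,proj("top",X)-pt],[600,0,30]).x
def atz(n,p,z):
    c=C[n]; d=c["R"].T@np.linalg.inv(c["K"])@[p[0],p[1],1]; o=-c["R"].T@c["t"]; return o+d*(z-o[2])/d[2]
T=lambda u,v:np.array([240+u/4.4-.4,170+v/4.4-.4])
S=lambda u,v:np.array([250+u/4.4-.4,180+v/4.4-.4])
E
python3 - <<'E'
from h import *
np.set_printoptions(precision=1,suppress=True)
cs=dict(HL=((185,116),(64,229)),HN=((54,197),(85,426)),SL=((738,360),(699,158)),SN=((616,480),(722,350)))
loc=dict(HL=(190,-61,38),HN=(190,61,38),SL=(-190,-61,38),SN=(-190,61,38))
for k,(s,t) in cs.items(): print(k,tri(S(*s),T(*t)))
def W(p,q):
    x,y,a=p; c,s=np.cos(a),np.sin(a); return np.array([x+c*q[0]-s*q[1],y+s*q[0]+c*q[1],q[2]])
def f(p): return np.concatenate([np.r_[proj("side",W(p,loc[k]))-S(*cs[k][0]),proj("top",W(p,loc[k]))-T(*cs[k][1])] for k in cs])
r=least_squares(f,[600,0,1.57]); print(r.x,np.degrees(r.x[2]));print(r.fun)
p=r.x
peg=tri(S(407,143),T(327,173)); print("pegtop",peg)
piv=W(p,(75,-72,44)); print("pivot",piv)
i=lambda w:np.array([[np.cos(p[2]),np.sin(p[2])],[-np.sin(p[2]),np.cos(p[2])]])@(np.array(w)[:2]-p[:2])
print("peg loc",i(peg),"from top z76",i(atz("top",T(327,173),76)))
print("lead edge z44",i(atz("top",T(450,195),44)),i(atz("top",T(468,360),44)))
print("lip top back z69", i(atz("top",T(683,195),69)),i(atz("top",T(693,298),69)))
print("wax",i(atz("top",T(515,85),45)),"stone",i(atz("top",T(63,76),16)))
E
```

```text
HL [584.  122.2  36.3]
HN [469.8 104.3  40. ]
SL [ 636.  -252.5   35.9]
SN [ 523.1 -266.7   34.7]
[552.9 -73.    1.7] 97.83439570750791
[ 1.1 -1.3 -0.8 -1.1 -1.8  0.8 -0.8  1.1  0.9 -1.2  0.6 -1.6 -0.9  0.7
  1.9  1.1]
pegtop [615.2 -33.3  74.7]
pivot [614.   11.1  44. ]
peg loc [ 30.9 -67.1] from top z76 [ 31.9 -65.9]
lead edge z44 [-38.7 -50.8] [-37.2  46.7]
lip top back z69 [-169.4  -31. ] [-166.9   28.6]
wax [ -84.8 -111.4] stone [ 182.  -154.9]
```

```bash
cat > plan.py <<'E'
import numpy as np
from scipy.spatial.transform import Rotation as Ro
from bench import readout
np.set_printoptions(precision=2,suppress=True)
P0=np.array([552.9,-73.0]);YAW=np.radians(97.83)
ex=np.array([np.cos(YAW),np.sin(YAW)]);ey=np.array([-ex[1],ex[0]])
def w(x,y):return P0+x*ex+y*ey
def info(target=None,yawdir=None):
    s=readout.observe();R=Ro.from_rotvec(s["eef_rot"]).as_matrix();p=s["tcp_pos"]
    d=p[:2]-P0
    print("t",s["t"],"tcp",p,"local",d@ex,d@ey,"F",s["wrist_force"],"gap",s["finger_gap"]);
    print("tool x,y,z in slideway frame:",[np.array([R[:2,i]@ex,R[:2,i]@ey,R[2,i]]) for i in range(3)])
    print("yaw of tool x rel slideway x deg",np.degrees(np.arctan2(R[:2,0]@ey,R[:2,0]@ex)), "q",s["qpos"])
    if target is not None:
        t=np.r_[w(target[0],target[1]),target[2]]
        print("shift tool axes cm",R.T@(t-p)/10)
E
python3 -c "
from plan import *
info((-205,0,193))"
```

```text
t 0.2 tcp [279.49 558.66 192.53] local 663.0168833920266 184.80661612788495 F [-0.48 -0.39  0.36] gap 1.0010543388652462
tool x,y,z in slideway frame: [array([ 0.57,  0.83, -0.  ]), array([ 0.83, -0.57, -0.  ]), array([-0.,  0., -1.])]
yaw of tool x rel slideway x deg 55.595778872513236 q [-1.18  0.41 -0.01  1.6   0.01  1.13 -0.08]
shift tool axes cm [-64.29 -61.18   0.02]
```

```bash
python3 -m creep '{"delta_rot":[[0,0,0],[0,0,0],[0,0,0],[0,0,0],[0,0,0],[0,0,0],[0,0,0],[0,0,0],[0,0,0],[0,0,0],[0,0,0],[0,0,0]],"linear":[[-1.3,-1.2,0],[-2.6,-2.5,0],[-2.6,-2.5,0],[-2.6,-2.5,0],[-2.6,-2.5,0],[-2.6,-2.5,0],[-2.6,-2.5,0],[-2.6,-2.5,0],[-2.6,-2.5,0],[-2.6,-2.5,0],[-2.6,-2.5,0],[-2.6,-2.5,0]],"hand":[-1,-1,-1,-1,-1,-1,-1,-1,-1,-1,-1,-1]}' 20
python3 -c "
from plan import *
info((-205,0,193))"
```

```text
t: 1.2
tcp_pos: [418.8, 166.8, 193.2]
eef_rot: [0.722, 3.057, 0.001]
wrist_force: [0.9, 0.2, -0.2]
finger_gap: 0.132
t 1.2 tcp [418.82 166.79 193.19] local 255.8189245890614 100.15968298834105 F [ 0.89  0.17 -0.22] gap 0.1321598957451875
tool x,y,z in slideway frame: [array([ 0.56,  0.83, -0.  ]), array([ 0.83, -0.56,  0.  ]), array([ 0., -0., -1.])]
yaw of tool x rel slideway x deg 55.6004742982571 q [-0.67  0.11  0.2   2.01 -0.02  1.03  0.65]
shift tool axes cm [-34.3  -32.36   0.01]
```

```bash
python3 -m creep '{"delta_rot":[[0,0,0],[0,0,0],[0,0,0],[0,0,0],[0,0,0],[0,0,0],[0,0,0],[0,0,0],[0,0,0],[0,0,0],[0,0,0],[0,0,0]],"linear":[[-2.8,-2.7,0],[-2.8,-2.7,0],[-2.8,-2.7,0],[-2.8,-2.7,0],[-2.8,-2.7,0],[-2.8,-2.7,0],[-2.8,-2.7,0],[-2.8,-2.7,0],[-2.8,-2.7,0],[-2.8,-2.7,0],[-2.8,-2.7,0],[-2.8,-2.7,0]],"hand":[-1,-1,-1,-1,-1,-1,-1,-1,-1,-1,-1,-1]}'
python3 -c "
from plan import *
info((-205,0,193))"
```

```text
t: 2.2
tcp_pos: [574.6, -273.2, 192.8]
eef_rot: [-0.721, -3.058, -0.0]
wrist_force: [0.2, 0.8, 1.4]
finger_gap: 0.008
t 2.2 tcp [ 574.56 -273.18  192.83] local -201.2690841495514 5.813947912298603 F [0.16 0.78 1.4 ] gap 0.007923866147740566
tool x,y,z in slideway frame: [array([0.56, 0.83, 0.  ]), array([ 0.83, -0.56,  0.  ]), array([ 0.,  0., -1.])]
yaw of tool x rel slideway x deg 55.62660422490705 q [ 0.03  0.46  0.48  1.59 -0.22  1.15  1.67]
shift tool axes cm [-0.69  0.02 -0.02]
```

```bash
python3 -m creep '{"delta_rot":[[0,0,5.6],[0,0,5],[0,0,5],[0,0,5],[0,0,5],[0,0,5],[0,0,5],[0,0,5],[0,0,5],[0,0,5],[0,0,5],[0,0,0]],"linear":[[0,0,0],[0,0,0],[0,0,0],[0,0,0],[0,0,0],[0,0,0],[0,0,0],[0,0,0],[0,0,0],[0,0,0],[0,0,0],[0,0,0]],"hand":[-1,-1,-1,-1,-1,-1,-1,-1,-1,-1,-1,-1]}'
python3 -c "
from plan import *
info((-205,0,100))"
```

```text
t: 3.2
tcp_pos: [574.2, -271.3, 192.7]
eef_rot: [-2.069, -2.364, 0.0]
wrist_force: [1.0, 0.0, 0.4]
finger_gap: 0.007
t 3.2 tcp [ 574.2  -271.26  192.71] local -199.3181069221967 5.906431171335011 F [0.95 0.04 0.44] gap 0.006740452423208669
tool x,y,z in slideway frame: [array([ 1., -0.,  0.]), array([-0., -1., -0.]), array([ 0.,  0., -1.])]
yaw of tool x rel slideway x deg -0.20767843150614015 q [-0.12  0.5   0.71  1.61 -0.34  1.17  0.8 ]
shift tool axes cm [-0.57  0.6   9.27]
```

```bash
python3 -m creep '{"delta_rot":[[0,0,0],[0,0,0],[0,0,0],[0,0,0],[0,0,0],[0,0,0],[0,0,0]],"linear":[[-0.5,0.3,1.5],[-0.5,0.3,2.5],[0,0,2.5],[0,0,2.5],[0,0,2.5],[0,0,2.0],[0,0,0]],"hand":[-1,-1,-1,-1,-1,-1,-1]}'
python3 - <<'E'
from plan import *
info((-205,0,47))
from h import *
import cv2
a=C["side"]["pixels"][180:310,290:470];b=C["top"]["pixels"][170:290,320:500]
cv2.imwrite("pics/s1.png",cv2.resize(a,(792,572),interpolation=cv2.INTER_CUBIC));cv2.imwrite("pics/t1.png",cv2.resize(b,(792,528),interpolation=cv2.INTER_CUBIC))
E
```

```text
t: 3.78
tcp_pos: [578.7, -279.2, 52.7]
eef_rot: [-2.057, -2.365, 0.004]
wrist_force: [-1.4, 0.8, 0.2]
finger_gap: 0.006
t 3.7833 tcp [ 578.72 -279.15   52.74] local -207.7501635563645 2.5069123521273733 F [-1.4   0.78  0.19] gap 0.005760418799995439
tool x,y,z in slideway frame: [array([1., 0., 0.]), array([ 0.  , -1.  , -0.01]), array([ 0.  ,  0.01, -1.  ])]
yaw of tool x rel slideway x deg 0.15441392500217765 q [-0.04  0.66  0.62  1.71 -0.46  0.93  0.9 ]
shift tool axes cm [0.27 0.26 0.57]
```

View pics/s1.png

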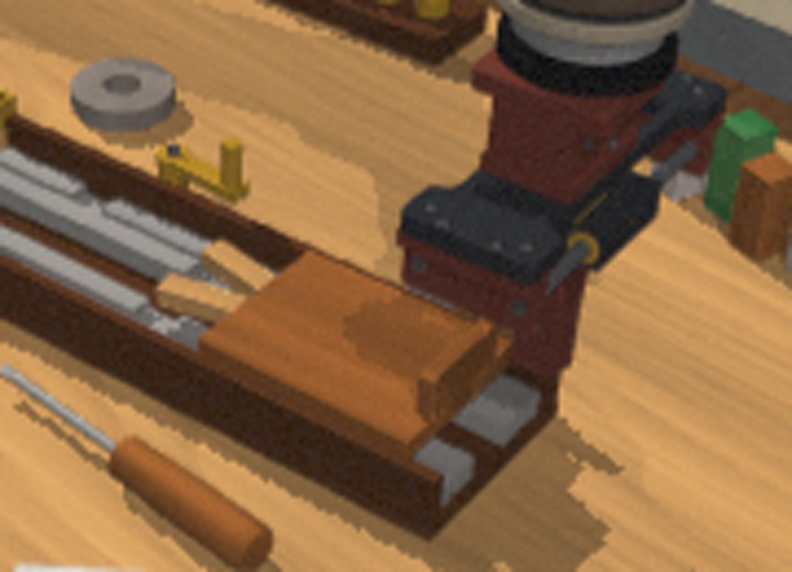

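View pics/t1.png

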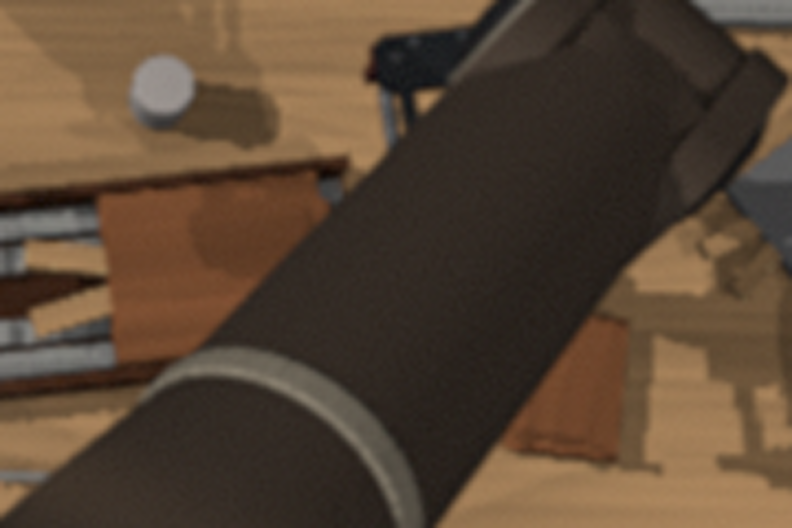

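Run:
```python
from plan import *
from h import *
s=readout.observe();p=s["tcp_pos"]
for z in (p[2],p[2]+40,p[2]+80): print(z,(proj("side",[p[0],p[1],z])-[290,180])*4.4)
import cv2
cv2.imwrite("pics/s1f.png",C["side"]["pixels"])
for q in [(-168,-30,69),(-168,30,69),(-168,-30,44),(-168,30,44)]:print(q,(proj("side",[*w(*q[:2]),q[2]])-[290,180])*4.4)
```

```text
59.14473214078451 [543.26 397.93]
99.14473214078451 [552.2  332.66]
139.14473214078453 [561.61 263.98]
(-168, -30, 69) [500.46 318.17]
(-168, 30, 69) [434.91 379.08]
(-168, -30, 44) [495.91 357.19]
(-168, 30, 44) [431.19 418.65]
```

View pics/s1f.png

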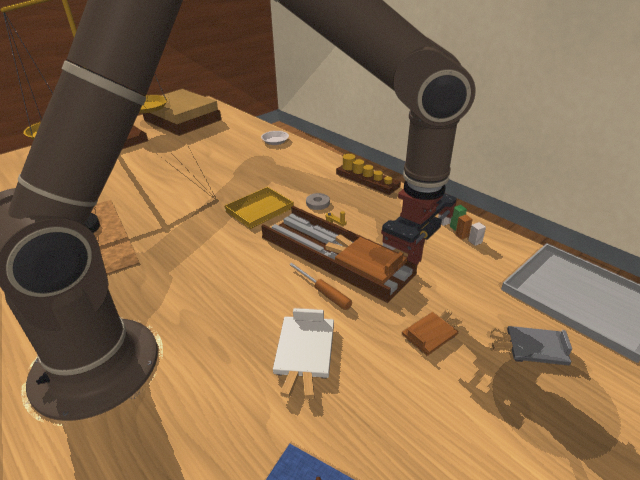

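Run:
```python
import cv2
a=cv2.imread("pics/s1f.png")[215:285,370:450]
cv2.imwrite("pics/s1g.png",cv2.resize(a,(640,560),interpolation=cv2.INTER_CUBIC))
from h import *
from plan import *
p=readout.observe()["tcp_pos"];print(p,(proj("side",p)-[370,215])*8)
```

```text
[ 582.41 -281.21   59.56] [348.   441.57]
```

View pics/s1g.png

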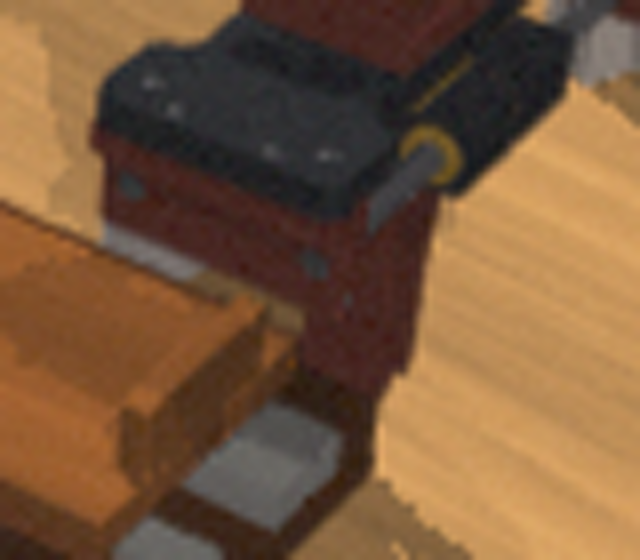

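Run:
```python
from h import *
from plan import *
import cv2
p=readout.observe()["tcp_pos"];print(p,(proj("side",p)-[370,215])*8, proj("side",p),readout.observe()["joint_velocities"])
a=C["side"]["pixels"][215:285,370:450].copy()
a=cv2.resize(a,(640,560),interpolation=cv2.INTER_CUBIC)
a=cv2.convertScaleAbs(a,alpha=2.2,beta=10)
s=readout.observe();R=Ro.from_rotvec(s["eef_rot"]).as_matrix()
for dx in(-10,10):
  for dy in(-13,13):
    for dz in (0,-80):
      q=(proj("side",p+R@[dx,dy,dz])-[370,215])*8+4; cv2.circle(a,tuple(int(v) for v in q),4,(0,255,0) if dz==0 else (255,0,0),-1)
cv2.imwrite("pics/s2g.png",a)
```

```text
[ 582.24 -280.88   59.25] [346.46 442.16] [413.31 270.27] [-0.    0.   -0.    0.01  0.   -0.    0.  ]
```

View pics/s2g.png

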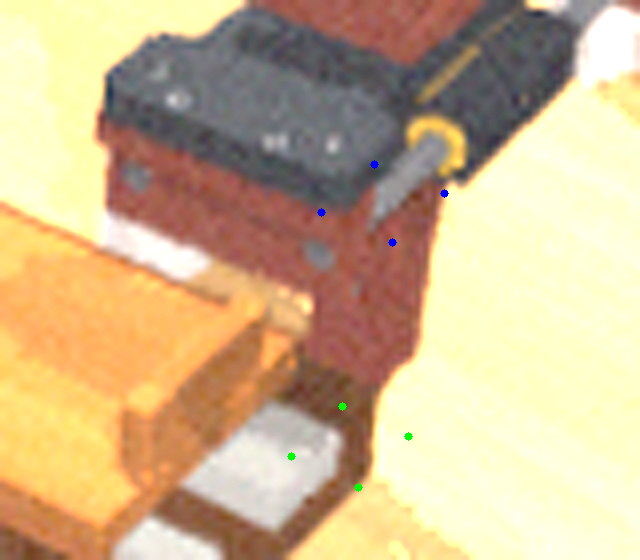

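The side view shows the finger bottom near (414,264), while the TCP projects to (413,270). I'll raise the gripper and check this against a clear background.

```bash
python3 -m creep '{"delta_rot":[[0,0,0],[0,0,0],[0,0,0],[0,0,0],[0,0,0],[0,0,0]],"linear":[[-1,0,-2],[-1,0,-2.5],[-1,0,-2.5],[-1,0,-1],[0,0,0],[0,0,0]],"hand":[-1,-1,-1,-1,-1,-1]}'
python3 - <<'E'
from h import *
from plan import *
import cv2
info()
p=readout.observe()["tcp_pos"];print(proj("side",p),proj("top",p))
s=readout.observe();R=Ro.from_rotvec(s["eef_rot"]).as_matrix()
c0=[340,130];a=C["side"]["pixels"][130:280,340:500]
a=cv2.resize(a,(640,600),interpolation=cv2.INTER_CUBIC)
a=cv2.convertScaleAbs(a,alpha=1.8,beta=10)
for dx in(-10,10):
  for dy in(-13,13):
    for dz in (0,-80):
      q=(proj("side",p+R@[dx,dy,dz])-c0)*4+2; cv2.circle(a,tuple(int(v) for v in q),3,(0,255,0) if dz==0 else (255,0,0),-1)
cv2.imwrite("pics/s3.png",a);cv2.imwrite("pics/t3.png",C["top"]["pixels"])
E
```

```text
t: 4.68
tcp_pos: [587.1, -320.6, 138.7]
eef_rot: [2.065, 2.366, 0.001]
wrist_force: [-0.2, 0.5, -0.3]
finger_gap: 0.007
t 4.7833 tcp [ 586.61 -318.91  136.92] local -248.20905852479171 0.10859104953268336 F [ 0.34 -0.16 -0.71] gap 0.002839196294628544
tool x,y,z in slideway frame: [array([1., 0., 0.]), array([ 0., -1., -0.]), array([ 0.,  0., -1.])]
yaw of tool x rel slideway x deg 0.04083901058736764 q [-0.01  0.6   0.67  1.58 -0.4   1.1   0.89]
[434.32 248.15] [434.52 217.87]
```

View pics/s3.png

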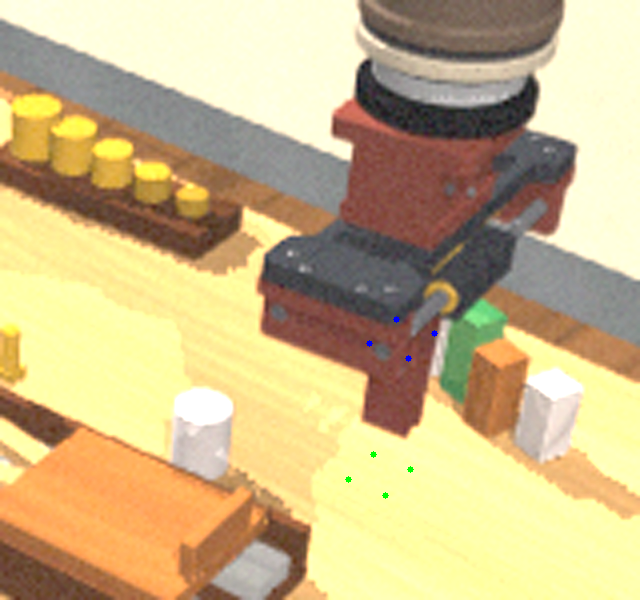

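View pics/t3.png

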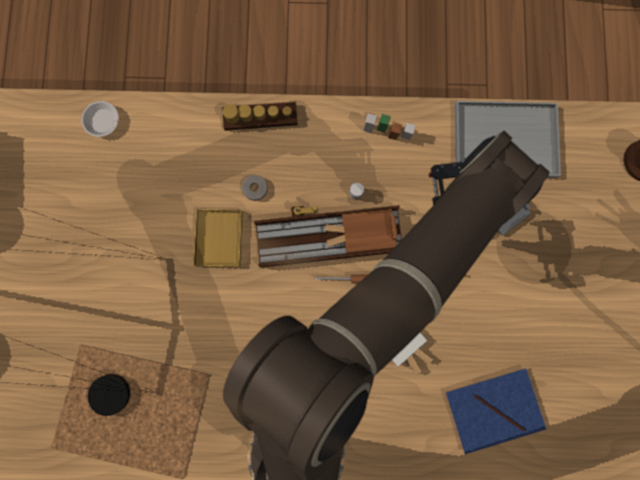

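The visible finger and the reported TCP disagree by about 13 px. I'll open the jaws and look again to understand the gripper's shape.

```bash
python3 -m creep '{"delta_rot":[[0,0,0],[0,0,0],[0,0,0],[0,0,0],[0,0,0],[0,0,0],[0,0,0],[0,0,0]],"linear":[[0,0,0],[0,0,0],[0,0,0],[0,0,0],[0,0,0],[0,0,0],[0,0,0],[0,0,0]],"hand":[1,1,1,1,1,1,1,1]}'
python3 - <<'E'
from h import *
from plan import *
import cv2
info()
c0=[380,140];a=C["side"]["pixels"][140:260,380:500]
a=cv2.resize(a,(600,600),interpolation=cv2.INTER_CUBIC)
p=readout.observe()["tcp_pos"];R=Ro.from_rotvec(readout.observe()["eef_rot"]).as_matrix()
for q,c in(([0,0,0],(0,255,0)),([0,44,0],(0,0,255)),([0,-44,0],(255,0,0)),([0,0,-80],(255,255,0)),([0,0,-19],(0,255,255))):
  cv2.circle(a,tuple(int(v) for v in (proj("side",p+R@q)-c0)*5+2),4,c,-1)
cv2.imwrite("pics/s4.png",cv2.convertScaleAbs(a,alpha=1.8,beta=10))
b=C["top"]["pixels"][150:250,400:500]
cv2.imwrite("pics/t4.png",cv2.convertScaleAbs(cv2.resize(b,(600,600),interpolation=cv2.INTER_CUBIC),alpha=1.8))
E
```

```text
t: 5.45
tcp_pos: [586.9, -320.3, 138.0]
eef_rot: [2.065, 2.368, 0.0]
wrist_force: [-0.7, -0.1, -1.3]
finger_gap: 0.574
t 5.55 tcp [ 586.94 -320.31  138.06] local -249.64104599583897 -0.02834353761835639 F [-0.08 -0.11  0.16] gap 0.6636710900316891
tool x,y,z in slideway frame: [array([ 1., -0., -0.]), array([-0., -1.,  0.]), array([-0., -0., -1.])]
yaw of tool x rel slideway x deg -0.007635647318750779 q [-0.01  0.6   0.67  1.57 -0.4   1.11  0.89]
```

View pics/s4.png

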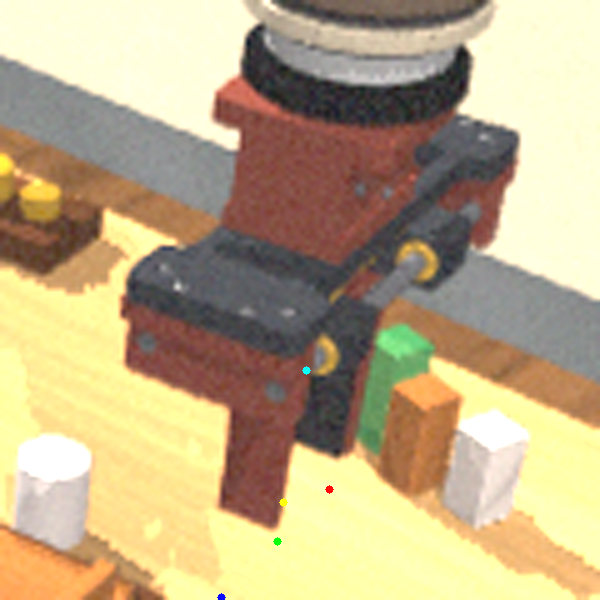

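View pics/t4.png

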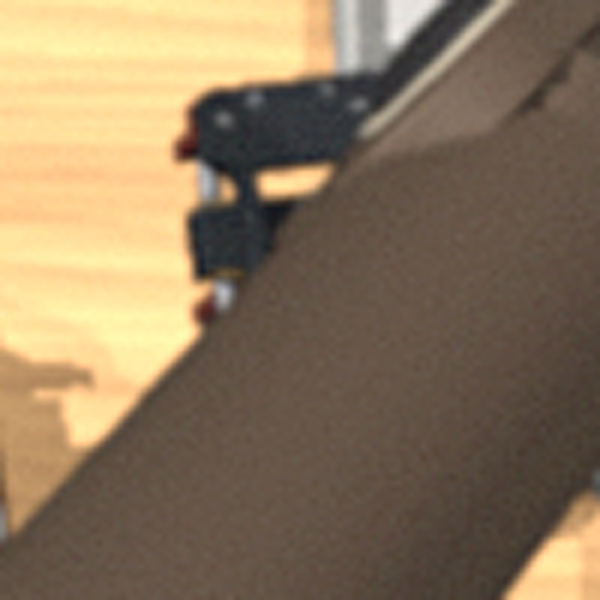

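Run:
```python
from h import *
from plan import *
s=readout.observe();p=s["tcp_pos"];R=Ro.from_rotvec(s["eef_rot"]).as_matrix()
for sp,tp in(((455,120),(200,97)),((415,155),(205,165)),((482,122),(270,90)),((412,260),(222,272))):
  S=np.array(sp)/5+[380,140]; T=np.array(tp)/6+[400,150]
  X=tri(S,T); print(X,R.T@(X-p), proj("side",X)-S,proj("top",X)-T)
```

```text
[ 684.15 -295.43  272.29] [  11.38   99.67 -134.24] [-7.28  2.  ] [ 6.26 -5.4 ]
[ 659.91 -296.6   267.3 ] [  13.52   75.5  -129.24] [-6.36  1.69] [ 5.48 -4.83]
[ 680.65 -313.23  280.62] [  -5.78   93.78 -142.56] [-4.84  1.36] [ 4.25 -3.6 ]
[ 632.75 -314.33  238.63] [  -0.35   46.17 -100.57] [-8.39  2.17] [ 7.41 -6.65]
```

```bash
python3 -m creep '{"delta_rot":[[0,0,0],[0,0,0],[0,0,0],[0,0,0],[0,0,0],[0,0,0],[0,0,0],[0,0,0],[0,0,0],[0,0,0],[0,0,0]],"linear":[[0,0,1],[0,0,2],[0,0,2],[0,0,2],[0,0,2],[0,0,2],[0,0,1],[0,0,0.5],[0,0,0],[0,0,0],[0,0,0]],"hand":[-1,-1,-1,-1,-1,-1,-1,-1,-1,-1,-1]}'
python3 - <<'E'
from h import *
from plan import *
import cv2
info()
c0=[360,190];a=C["side"]["pixels"][190:310,360:480]
a=cv2.resize(a,(600,600),interpolation=cv2.INTER_CUBIC)
p=readout.observe()["tcp_pos"];R=Ro.from_rotvec(readout.observe()["eef_rot"]).as_matrix()
for q,c in(([0,0,0],(0,255,0)),([0,0,-80],(255,255,0))):
  cv2.circle(a,tuple(int(v) for v in (proj("side",p+R@q)-c0)*5+2),4,c,-1)
cv2.imwrite("pics/s5.png",cv2.convertScaleAbs(a,alpha=1.8,beta=10))
E
```

```text
t: 6.57
tcp_pos: [587.6, -320.8, 14.2]
eef_rot: [2.064, 2.367, 0.001]
wrist_force: [-0.1, -0.2, 0.9]
finger_gap: 0.016
t 6.6667 tcp [ 587.62 -320.69   14.24] local -250.10818456048943 -0.6491453746978288 F [-0.23  0.45  0.51] gap 0.0031669772524223275
tool x,y,z in slideway frame: [array([ 1., -0., -0.]), array([-0., -1.,  0.]), array([-0., -0., -1.])]
yaw of tool x rel slideway x deg -0.00592038555404187 q [ 0.04  0.74  0.59  1.66 -0.5   0.89  0.97]
```

View pics/s5.png

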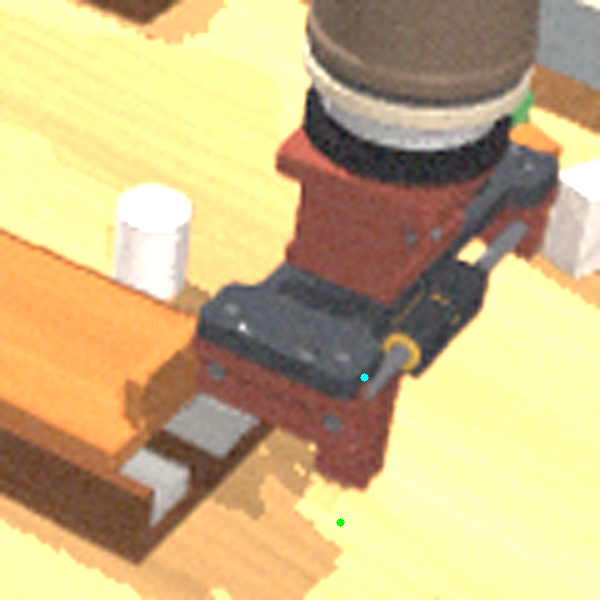

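```bash
python3 -m creep '{"delta_rot":[[0,0,0],[0,0,0],[0,0,0],[0,0,0],[0,0,0],[0,0,0]],"linear":[[0,0,0.3],[0,0,0.3],[0,0,0.3],[0,0,0.3],[0,0,0.2],[0,0,0]],"hand":[-1,-1,-1,-1,-1,-1]}'
python3 - <<'E'
from h import *
from plan import *
import cv2
info()
c0=[400,240];a=C["side"]["pixels"][240:310,400:480]
a=cv2.resize(a,(640,560),interpolation=cv2.INTER_CUBIC)
p=readout.observe()["tcp_pos"];R=Ro.from_rotvec(readout.observe()["eef_rot"]).as_matrix()
for q,c in(([0,0,0],(0,255,0)),([0,0,-80],(255,255,0))):
  cv2.circle(a,tuple(int(v) for v in (proj("side",p+R@q)-c0)*8+4),4,c,-1)
cv2.imwrite("pics/s6.png",cv2.convertScaleAbs(a,alpha=1.8,beta=10))
E
```

```text
t: 7.17
tcp_pos: [586.5, -320.0, -1.7]
eef_rot: [-2.064, -2.367, 0.0]
wrist_force: [-0.2, 0.5, -0.2]
finger_gap: 0.005
t 7.2667 tcp [ 586.84 -320.26   -1.17] local -249.58337628057131 0.060465100696245826 F [ 0.45  1.33 -0.66] gap 0.005521582557590796
tool x,y,z in slideway frame: [array([ 1., -0.,  0.]), array([-0., -1., -0.]), array([ 0.,  0., -1.])]
yaw of tool x rel slideway x deg -0.008275771771745032 q [ 0.05  0.76  0.57  1.67 -0.51  0.87  0.97]
```

View pics/s6.png

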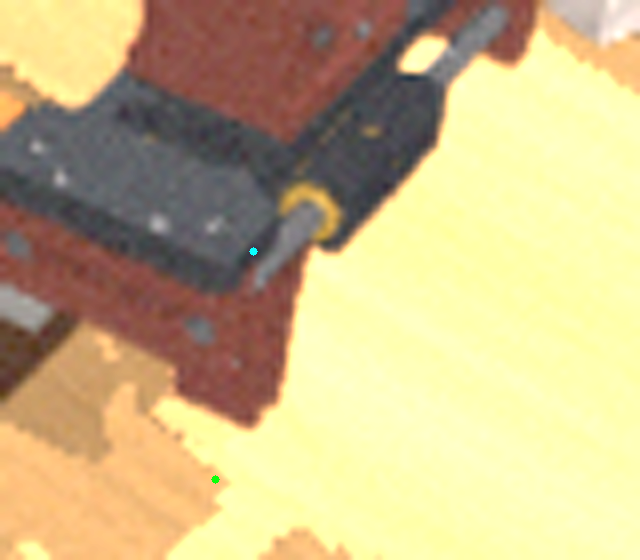

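```bash
python3 -m creep '{"delta_rot":[[0,0,0],[0,0,0],[0,0,0],[0,0,0],[0,0,0]],"linear":[[0,0,0.3],[0,0,0.3],[0,0,0.3],[0,0,0.3],[0,0,0]],"hand":[-1,-1,-1,-1,-1]}'
python3 -m creep '{"delta_rot":[[0,0,0],[0,0,0],[0,0,0]],"linear":[[0,0,0.2],[0,0,0.1],[0,0,0]],"hand":[-1,-1,-1]}'
python3 - <<'E'
from h import *
from plan import *
import cv2
info()
c0=[400,240];a=C["side"]["pixels"][240:310,400:480]
a=cv2.resize(a,(640,560),interpolation=cv2.INTER_CUBIC)
cv2.imwrite("pics/s7.png",cv2.convertScaleAbs(a,alpha=1.8,beta=10))
E
```

```text
t: 7.68
tcp_pos: [586.6, -320.0, -13.8]
eef_rot: [-2.064, -2.367, 0.0]
wrist_force: [0.7, -0.3, 0.0]
finger_gap: 0.004
t: 7.93
tcp_pos: [586.9, -320.2, -16.2]
eef_rot: [-2.064, -2.368, 0.0]
wrist_force: [0.0, 0.3, 0.8]
finger_gap: 0.003
t 8.0333 tcp [ 586.99 -320.28  -15.93] local -249.61488856433613 -0.08423611322386071 F [ 1.04  0.27 -0.31] gap 0.009070137972734532
tool x,y,z in slideway frame: [array([ 1., -0., -0.]), array([-0., -1.,  0.]), array([-0., -0., -1.])]
yaw of tool x rel slideway x deg -0.003327904644937239 q [ 0.06  0.77  0.56  1.68 -0.52  0.85  0.98]
```

View pics/s7.png

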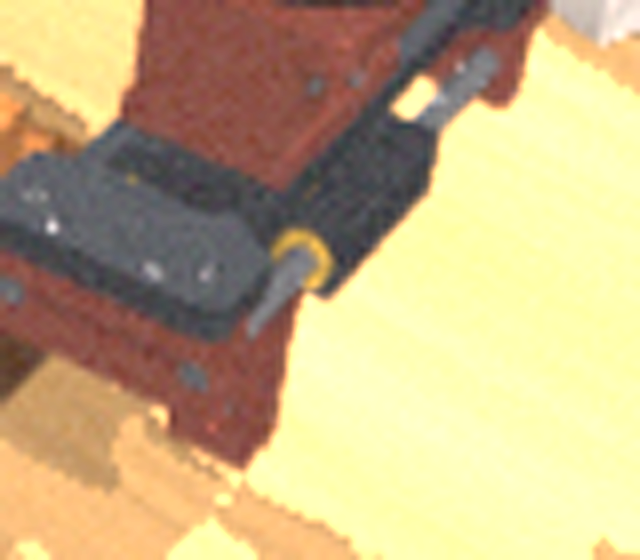

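```bash
for i in 1; do python3 -m creep '{"delta_rot":[[0,0,0],[0,0,0],[0,0,0]],"linear":[[0,0,0.2],[0,0,0.2],[0,0,0]],"hand":[-1,-1,-1]}'; done
python3 -c "
from h import *
print(atz('side',(430,298.5),0),atz('side',(421.5,293),0),atz('side',(434,293),0))"
```

```text
t: 8.28
tcp_pos: [586.7, -320.1, -20.4]
eef_rot: [-2.064, -2.367, 0.0]
wrist_force: [0.3, 0.0, 1.0]
finger_gap: 0.008
[ 593.59874737 -324.437346      0.        ] [ 594.29821148 -301.44741796    0.        ] [ 613.82575988 -320.14021793    0.        ]
```

```bash
python3 -m creep '{"delta_rot":[[0,0,0],[0,0,0],[0,0,0]],"linear":[[0,0,0.2],[0,0,0.1],[0,0,0]],"hand":[-1,-1,-1]}'; python3 -m creep '{"delta_rot":[[0,0,0],[0,0,0]],"linear":[[0,0,0.2],[0,0,0]],"hand":[-1,-1]}'; python3 -m creep '{"delta_rot":[[0,0,0],[0,0,0]],"linear":[[0,0,0.2],[0,0,0]],"hand":[-1,-1]}'
```

```text
t: 8.63
tcp_pos: [586.8, -320.1, -23.3]
eef_rot: [-2.064, -2.368, 0.0]
wrist_force: [0.2, 0.2, -1.0]
finger_gap: 0.006
t: 8.8
tcp_pos: [586.8, -320.1, -25.3]
eef_rot: [-2.064, -2.368, 0.0]
wrist_force: [0.1, 0.3, -0.1]
finger_gap: 0.001
t: 8.97
tcp_pos: [586.8, -320.2, -27.3]
eef_rot: [-2.064, -2.368, 0.0]
wrist_force: [-0.5, 0.9, -0.6]
finger_gap: 0.009
```

```bash
python3 -m creep '{"delta_rot":[[0,0,0],[0,0,0]],"linear":[[0,0,0.2],[0,0,0]],"hand":[-1,-1]}'; python3 -m creep '{"delta_rot":[[0,0,0],[0,0,0]],"linear":[[0,0,0.2],[0,0,0]],"hand":[-1,-1]}'
python3 - <<'E'
from h import *
from plan import *
import cv2
info()
c0=[400,240];a=C["side"]["pixels"][240:310,400:480]
a=cv2.resize(a,(640,560),interpolation=cv2.INTER_CUBIC)
cv2.imwrite("pics/s8.png",cv2.convertScaleAbs(a,alpha=1.8,beta=10))
E
```

```text
t: 9.13
tcp_pos: [587.0, -320.3, -29.0]
eef_rot: [2.065, 2.368, 0.0]
wrist_force: [0.4, -0.2, -0.2]
finger_gap: 0.006
t: 9.3
tcp_pos: [587.1, -320.4, -29.1]
eef_rot: [2.065, 2.368, 0.002]
wrist_force: [-5.2, 3.2, 15.8]
finger_gap: 0.008
t 9.4 tcp [ 587.11 -320.33  -29.19] local -249.6887801778125 -0.19993858601904477 F [-5.    2.46 15.24] gap 0.006452209693267174
tool x,y,z in slideway frame: [array([ 1., -0.,  0.]), array([-0., -1.,  0.]), array([ 0., -0., -1.])]
yaw of tool x rel slideway x deg -0.009391779710060878 q [ 0.07  0.79  0.55  1.68 -0.53  0.83  0.99]
```

View pics/s8.png

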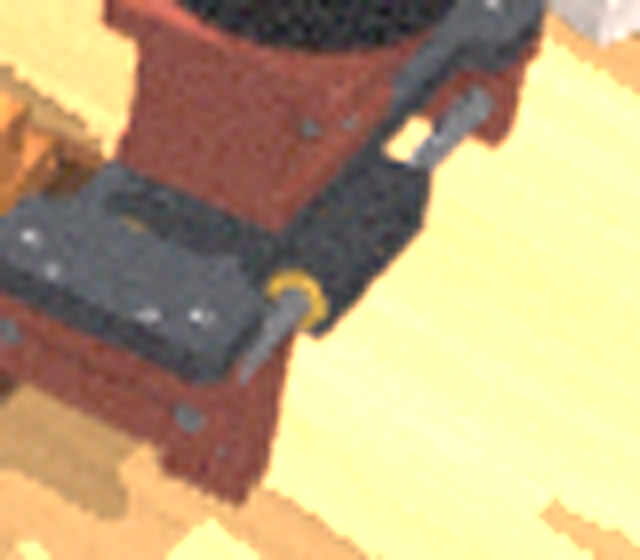

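Contact with the bench comes at reported z = -29, so the true tip height is the reported z plus 29. Next I'll check whether xy is biased too.

Run:
```python
from h import *
from plan import *
p=readout.observe()["tcp_pos"]
for u,v in((236,502),(165,465),(268,468)):
  X=atz('side',(400+u/8-.4,240+v/8-.4),0); d=X[:2]-p[:2]; print(X,"rel local",d@ex,d@ey)
```

```text
[ 582.67 -330.15    0.  ] rel local -9.100840688061984 5.759137180894149
[ 580.45 -308.56    0.  ] rel local 12.586060757731707 5.017489114532119
[ 599.38 -328.27    0.  ] rel local -9.518731496859186 -11.057760371439517
```

```bash
python3 -m creep '{"delta_rot":[[0,0,0],[0,0,0],[0,0,0],[0,0,0],[0,0,0],[0,0,0],[0,0,0],[0,0,0]],"linear":[[0,0,-1],[0,0,-2],[0,0,-1.7],[1.2,0,0],[1.2,0,0],[1.2,0,0],[1.2,0,0],[0,0,0]],"hand":[-1,-1,-1,-1,-1,-1,-1,-1]}'
python3 - <<'E'
from h import *
from plan import *
import cv2
info((-178,0,16))
c0=[370,190];a=C["side"]["pixels"][190:300,370:480]
a=cv2.resize(a,(600,600),interpolation=cv2.INTER_CUBIC)
cv2.imwrite("pics/s9.png",cv2.convertScaleAbs(a,alpha=1.8,beta=10))
E
```

```text
t: 10.17
tcp_pos: [580.1, -267.9, 14.7]
eef_rot: [-2.058, -2.369, -0.002]
wrist_force: [0.6, 0.3, -0.4]
finger_gap: 0.008
t 10.2667 tcp [ 580.34 -271.41   15.48] local -200.29676037306393 -0.15876013209520037 F [-0.06 -0.22  0.71] gap 0.00781289714486381
tool x,y,z in slideway frame: [array([1., 0., 0.]), array([ 0., -1., -0.]), array([ 0.,  0., -1.])]
yaw of tool x rel slideway x deg 0.09740876774069984 q [-0.04  0.7   0.59  1.74 -0.49  0.86  0.91]
shift tool axes cm [ 2.23 -0.01 -0.05]
```

View pics/s9.png

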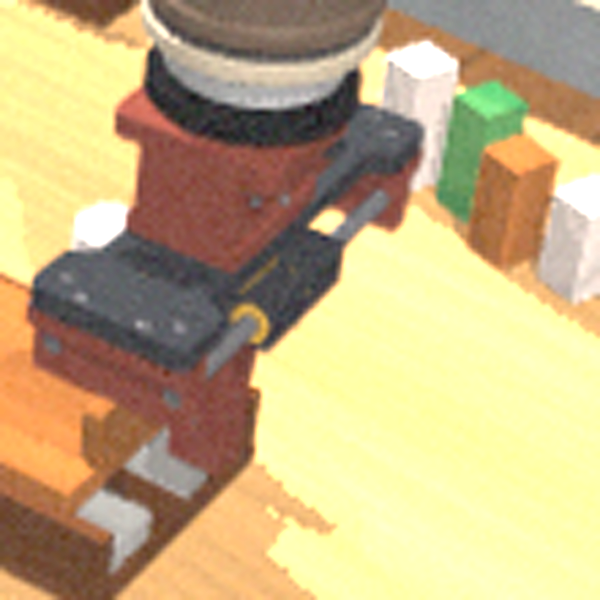

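```bash
python3 -m creep '{"delta_rot":[[0,0,0],[0,0,0],[0,0,0],[0,0,0],[0,0,0],[0,0,0],[0,0,0],[0,0,0],[0,0,0],[0,0,0],[0,0,0],[0,0,0]],"linear":[[0.3,0,0],[0.3,0,0],[0.3,0,0],[0.3,0,0],[0.3,0,0],[0.3,0,0],[0.3,0,0],[0.3,0,0],[0.3,0,0],[0.3,0,0],[0.3,0,0],[0.3,0,0]],"hand":[-1,-1,-1,-1,-1,-1,-1,-1,-1,-1,-1,-1]}'
python3 - <<'E'
from plan import *
info()
E
```

```text
t: 11.27
tcp_pos: [575.5, -237.1, 16.1]
eef_rot: [2.065, 2.367, -0.0]
wrist_force: [0.7, -2.6, -1.4]
finger_gap: 0.005
t 11.2667 tcp [ 575.47 -237.06   16.09] local -165.60331596625122 -0.00498925120932511 F [ 0.74 -2.58 -1.39] gap 0.004702089087491617
tool x,y,z in slideway frame: [array([ 1., -0., -0.]), array([-0., -1.,  0.]), array([-0., -0., -1.])]
yaw of tool x rel slideway x deg -0.012536642490250724 q [-0.1   0.67  0.6   1.79 -0.49  0.83  0.87]
```

```bash
python3 -m creep '{"delta_rot":[[0,0,0],[0,0,0],[0,0,0],[0,0,0],[0,0,0],[0,0,0],[0,0,0],[0,0,0],[0,0,0],[0,0,0],[0,0,0],[0,0,0]],"linear":[[0.3,0,0],[0.3,0,0],[0.3,0,0],[0.3,0,0],[0.3,0,0],[0.3,0,0],[0.3,0,0],[0.3,0,0],[0.3,0,0],[0.3,0,0],[0.3,0,0],[0.3,0,0]],"hand":[-1,-1,-1,-1,-1,-1,-1,-1,-1,-1,-1,-1]}'
python3 -m creep '{"delta_rot":[[0,0,0],[0,0,0],[0,0,0],[0,0,0],[0,0,0],[0,0,0],[0,0,0],[0,0,0],[0,0,0],[0,0,0],[0,0,0],[0,0,0]],"linear":[[0.3,0,0],[0.3,0,0],[0.3,0,0],[0.3,0,0],[0.3,0,0],[0.3,0,0],[0.3,0,0],[0.3,0,0],[0.3,0,0],[0.3,0,0],[0.3,0,0],[0.3,0,0]],"hand":[-1,-1,-1,-1,-1,-1,-1,-1,-1,-1,-1,-1]}'
python3 - <<'E'
from plan import *
info()
from h import *
import cv2
a=C["side"]["pixels"][170:310,240:440]
cv2.imwrite("pics/s10.png",cv2.resize(a,(800,560),interpolation=cv2.INTER_CUBIC))
E
```

```text
t: 12.27
tcp_pos: [570.6, -201.1, 16.1]
eef_rot: [2.065, 2.368, 0.0]
wrist_force: [0.9, -2.8, -0.1]
finger_gap: 0.007
t: 13.27
tcp_pos: [565.7, -165.5, 16.1]
eef_rot: [2.065, 2.368, 0.0]
wrist_force: [0.5, -1.3, 0.0]
finger_gap: 0.005
t 13.2667 tcp [ 565.69 -165.47   16.07] local -93.35220812161396 -0.07681558626746698 F [ 0.49 -1.34  0.05] gap 0.00519512443008023
tool x,y,z in slideway frame: [array([ 1., -0., -0.]), array([-0., -1.,  0.]), array([-0., -0., -1.])]
yaw of tool x rel slideway x deg -0.006030064130059714 q [-0.23  0.63  0.61  1.87 -0.49  0.79  0.77]
```

View pics/s10.png

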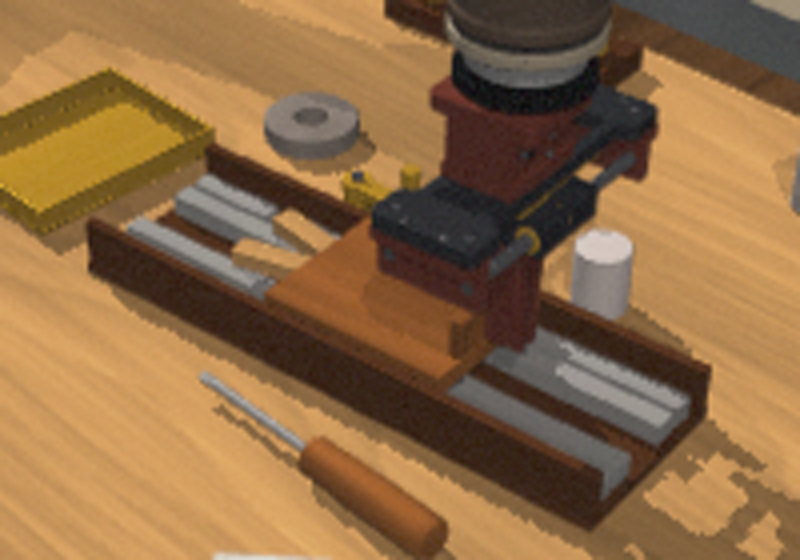

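```bash
python3 -m creep '{"delta_rot":[[0,0,0],[0,0,0],[0,0,0],[0,0,0],[0,0,0],[0,0,0],[0,0,0],[0,0,0],[0,0,0],[0,0,0],[0,0,0],[0,0,0]],"linear":[[0.3,0,0],[0.3,0,0],[0.3,0,0],[0.3,0,0],[0.3,0,0],[0.3,0,0],[0.3,0,0],[0.3,0,0],[0.3,0,0],[0.3,0,0],[0.3,0,0],[0.3,0,0]],"hand":[-1,-1,-1,-1,-1,-1,-1,-1,-1,-1,-1,-1]}'
python3 -m creep '{"delta_rot":[[0,0,0],[0,0,0],[0,0,0],[0,0,0],[0,0,0],[0,0,0],[0,0,0],[0,0,0],[0,0,0],[0,0,0],[0,0,0],[0,0,0]],"linear":[[0.25,0,0],[0.25,0,0],[0.25,0,0],[0.25,0,0],[0.25,0,0],[0.25,0,0],[0.25,0,0],[0.25,0,0],[0.25,0,0],[0.25,0,0],[0.2,0,0],[0.2,0,0]],"hand":[-1,-1,-1,-1,-1,-1,-1,-1,-1,-1,-1,-1]}'
python3 - <<'E'
from plan import *
info()
E
```

```text
t: 14.37
tcp_pos: [560.7, -129.7, 16.0]
eef_rot: [-2.065, -2.368, -0.0]
wrist_force: [0.2, -2.1, 0.4]
finger_gap: 0.007
t: 15.37
tcp_pos: [556.8, -101.1, 16.0]
eef_rot: [-2.065, -2.368, -0.0]
wrist_force: [0.3, -2.0, -0.2]
finger_gap: 0.002
t 15.3667 tcp [ 556.79 -101.06   16.03] local -28.326900789897053 -0.03143649332928209 F [ 0.31 -1.99 -0.2 ] gap 0.0022340869167778595
tool x,y,z in slideway frame: [array([ 1., -0.,  0.]), array([-0., -1., -0.]), array([ 0.,  0., -1.])]
yaw of tool x rel slideway x deg -0.00013214939684859278 q [-0.35  0.6   0.61  1.93 -0.49  0.76  0.67]
```

```bash
python3 -m creep '{"delta_rot":[[0,0,0],[0,0,0],[0,0,0],[0,0,0],[0,0,0]],"linear":[[0.2,0,0],[0.2,0,0],[0.2,0,0],[0.2,0,0],[0.2,0,0]],"hand":[-1,-1,-1,-1,-1]}'
python3 - <<'E'
from plan import *
info()
from h import *
import cv2
a=C["side"]["pixels"][170:310,240:440]
cv2.imwrite("pics/s11.png",cv2.resize(a,(800,560),interpolation=cv2.INTER_CUBIC))
E
```

```text
t: 15.78
tcp_pos: [555.4, -90.9, 16.0]
eef_rot: [-2.064, -2.368, -0.0]
wrist_force: [-0.0, -2.1, 0.6]
finger_gap: 0.01
t 15.7833 tcp [555.39 -90.93  15.99] local -18.097770274647733 -0.020284175963990573 F [-0.01 -2.14  0.55] gap 0.009721792005382052
tool x,y,z in slideway frame: [array([1., 0., 0.]), array([ 0., -1., -0.]), array([ 0.,  0., -1.])]
yaw of tool x rel slideway x deg 0.008317939949345786 q [-0.37  0.59  0.61  1.94 -0.49  0.76  0.66]
```

View pics/s11.png

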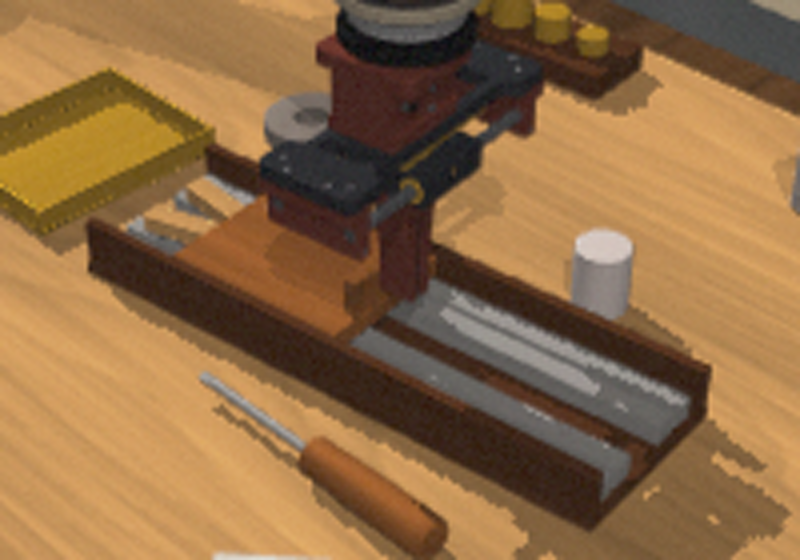

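Not dropped yet. I'll continue 2 mm at a time and watch the force.

```bash
python3 -m creep '{"delta_rot":[[0,0,0],[0,0,0]],"linear":[[0.2,0,0],[0.15,0,0]],"hand":[-1,-1]}'; python3 -m creep '{"delta_rot":[[0,0,0],[0,0,0]],"linear":[[0.15,0,0],[0.15,0,0]],"hand":[-1,-1]}'
```

```text
t: 16.05
tcp_pos: [555.0, -88.0, 16.0]
eef_rot: [2.065, 2.368, -0.0]
wrist_force: [1.0, -1.8, -0.2]
finger_gap: 0.005
t: 16.22
tcp_pos: [554.6, -86.7, 16.2]
eef_rot: [2.064, 2.366, -0.002]
wrist_force: [-1.2, -9.1, 0.5]
finger_gap: 0.006
```

```bash
python3 -m creep '{"delta_rot":[[0,0,0],[0,0,0]],"linear":[[0,0,0],[0,0,0]],"hand":[-1,-1]}'
python3 - <<'E'
from plan import *
info()
from h import *
import cv2
a=C["side"]["pixels"][190:290,260:380]
cv2.imwrite("pics/s12.png",cv2.resize(a,(792,660),interpolation=cv2.INTER_CUBIC)[:600])
E
```

```text
t: 16.38
tcp_pos: [554.6, -86.7, 16.2]
eef_rot: [2.065, 2.365, -0.002]
wrist_force: [-0.3, -6.3, 0.4]
finger_gap: -0.001
t 16.3833 tcp [554.56 -86.72  16.23] local -13.822953310283854 0.22110629654446612 F [-0.34 -6.33  0.39] gap -0.0006998448190618006
tool x,y,z in slideway frame: [array([ 1., -0., -0.]), array([-0., -1.,  0.]), array([-0., -0., -1.])]
yaw of tool x rel slideway x deg -0.07431490673019206 q [-0.39  0.59  0.62  1.94 -0.48  0.76  0.65]
```

View pics/s12.png

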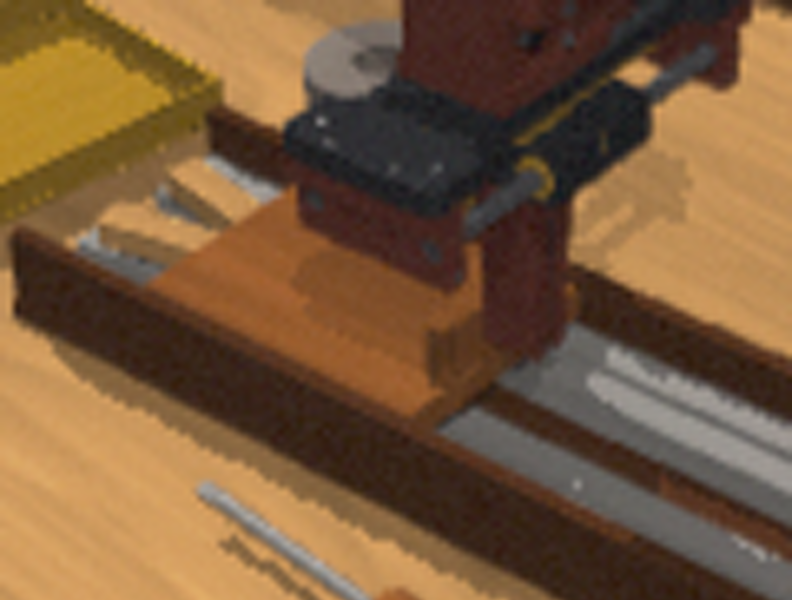

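```bash
python3 -m creep '{"delta_rot":[[0,0,0],[0,0,0],[0,0,0],[0,0,0],[0,0,0],[0,0,0],[0,0,0],[0,0,0],[0,0,0],[0,0,0],[0,0,0]],"linear":[[-0.5,0,0],[-1,0,0],[0,0,-2],[0,0,-3],[0,0,-1],[1,2,0],[1,2,0],[1,2,0],[1,2,0],[0.5,1.5,0],[0,0,0]],"hand":[-1,-1,-1,-1,-1,-1,-1,-1,-1,-1,-1]}'
python3 -m creep '{"delta_rot":[[0,0,-5],[0,0,-5],[0,0,-5],[0,0,-5],[0,0,-5],[0,0,-5],[0,0,-5],[0,0,-5],[0,0,-5],[0,0,0],[0,0,0]],"linear":[[0,0,0],[0,0,0],[0,0,0],[0,0,0],[0,0,0],[0,0,0],[0,0,0],[0,0,0],[0,0,0],[0,0,0],[0,0,0]],"hand":[-1,-1,-1,-1,-1,-1,-1,-1,-1,-1,-1]}'
python3 - <<'E'
from plan import *
info((17,-95,24))
from h import *
import cv2
a=C["side"]["pixels"][160:290,250:430]
cv2.imwrite("pics/s13.png",cv2.resize(a,(792,572),interpolation=cv2.INTER_CUBIC))
b=C["top"]["pixels"][170:290,240:420]
cv2.imwrite("pics/t13.png",cv2.resize(b,(792,528),interpolation=cv2.INTER_CUBIC))
E
```

```text
t: 17.4
tcp_pos: [647.1, -39.3, 75.4]
eef_rot: [-2.06, -2.372, -0.002]
wrist_force: [0.5, 0.2, -0.2]
finger_gap: 0.006
t: 18.32
tcp_pos: [644.0, -43.0, 76.0]
eef_rot: [-1.006, -2.976, -0.001]
wrist_force: [0.6, -0.1, -0.3]
finger_gap: 0.001
t 18.3167 tcp [644.03 -43.04  76.  ] local 17.269633939727736 -94.36677777734049 F [ 0.6  -0.13 -0.32] gap 0.00137705659807477
tool x,y,z in slideway frame: [array([0.71, 0.7 , 0.  ]), array([ 0.7 , -0.71,  0.  ]), array([ 0.,  0., -1.])]
yaw of tool x rel slideway x deg 44.80009028518887 q [-0.32  0.59  0.45  1.68 -0.3   0.94  1.17]
shift tool axes cm [-0.07  0.03  5.2 ]
```

View pics/s13.png

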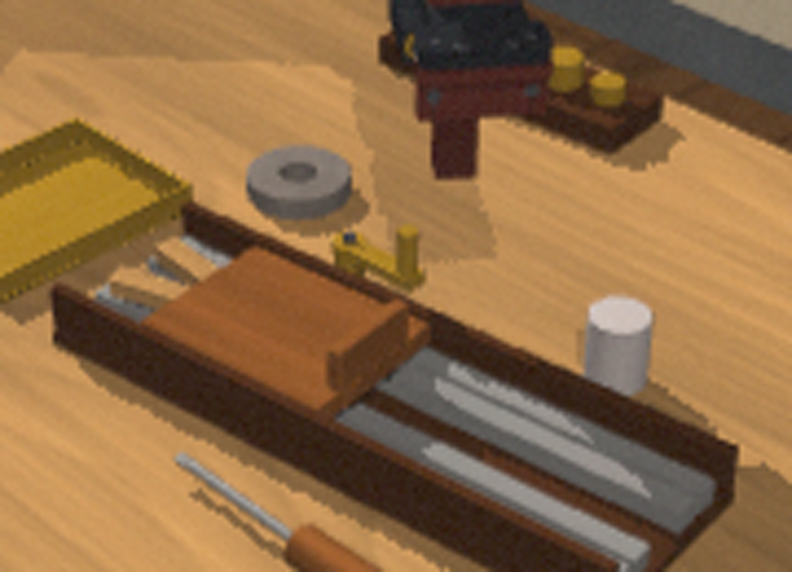

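View pics/t13.png

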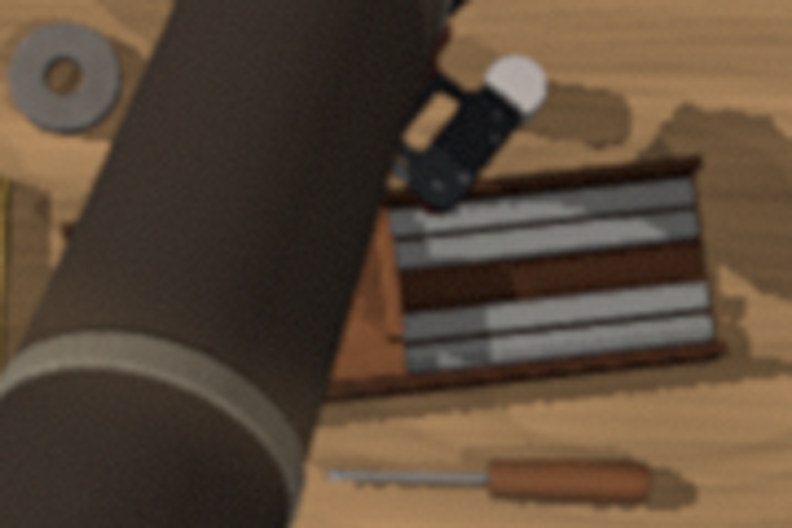

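Run:
```python
from h import *
from plan import *
sc=lambda X:(proj("side",X)-[250,160])*4.4+2
for x in(-5,-2):
  for dz in(0,7):
    print(x,dz,"lip top back -y,+y",sc([*w(x,-30),62+dz]),sc([*w(x,30),62+dz]),"plate back corner near",sc([*w(x,50),37+dz]),"lead",sc([*w(x+130,-50),37+dz]),sc([*w(x+130,50),37+dz]))
p=readout.observe()["tcp_pos"];print("tip",sc(p+[0,0,29]))
print("peg top pred",sc([*w(30.5,-67),76]))
```

```text
-5 0 lip top back -y,+y [416.02 303.2 ] [346.76 355.22] plate back corner near [323.23 411.43] lead [259.39 244.12] [142.57 322.12]
-5 7 lip top back -y,+y [416.2  292.57] [346.68 344.43] plate back corner near [323.05 400.88] lead [259.   234.15] [141.72 311.88]
-2 0 lip top back -y,+y [411.59 301.23] [342.29 353.11] plate back corner near [318.8  409.24] lead [255.52 242.39] [138.65 320.18]
-2 7 lip top back -y,+y [411.76 290.62] [342.18 342.32] plate back corner near [318.6 398.7] lead [255.12 232.43] [137.8  309.96]
tip [454.8  172.18]
peg top pred [405.52 229.99]
```

Run:
```python
import cv2
a=cv2.imread("pics/s13.png")
cv2.imwrite("pics/s13z.png",cv2.resize(a[220:430,40:460],(800,400),interpolation=cv2.INTER_CUBIC))
```

```text
(no output)
```

View pics/s13z.png

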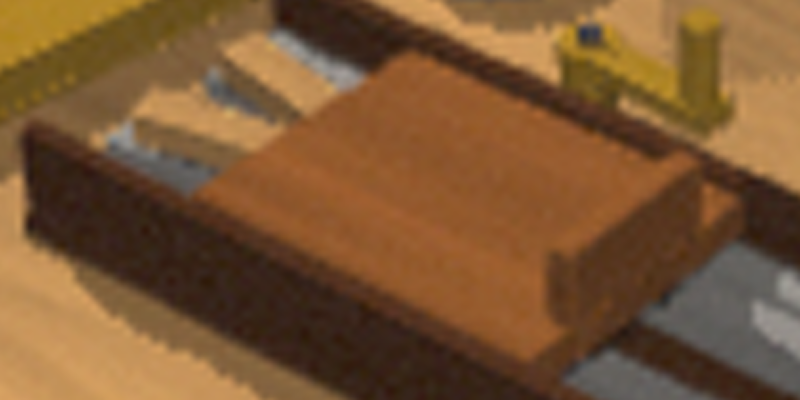

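The lip's back top corner is at crop (407,304) and the leading near corner at (148,320). Both match the seated model, so the board has dropped. Next I'll lower beside the peg and work out the arc.

```bash
python3 -m creep '{"delta_rot":[[0,0,0],[0,0,0],[0,0,0],[0,0,0],[0,0,0],[0,0,0]],"linear":[[0,0,1],[0,0,1.5],[0,0,1.5],[0,0,1],[0,0,0.2],[0,0,0]],"hand":[-1,-1,-1,-1,-1,-1]}'
python3 - <<'E'
from plan import *
info((17,-95,24))
s=readout.observe();R=Ro.from_rotvec(s["eef_rot"]).as_matrix()
prev=s["tcp_pos"][:2]
for th in np.r_[0,np.linspace(0.15,1.6,12)]:
    q=w(75-45*np.cos(th)-11.3,-72+45*np.sin(th)-11.3)
    print(round(th,2),(R.T@np.r_[q-prev,0])/10); prev=q
from h import *
import cv2
a=C["side"]["pixels"][160:250,290:410]
cv2.imwrite("pics/s14.png",cv2.resize(a,(800,600),interpolation=cv2.INTER_CUBIC))
E
```

```text
t: 19.02
tcp_pos: [644.0, -42.3, 22.9]
eef_rot: [-1.001, -2.976, 0.001]
wrist_force: [-0.3, -0.5, -0.6]
finger_gap: 0.008
t 19.0167 tcp [643.96 -42.28  22.94] local 18.028442263891325 -94.39593121172379 F [-0.32 -0.48 -0.59] gap 0.007532543621572868
tool x,y,z in slideway frame: [array([0.71, 0.71, 0.  ]), array([ 0.71, -0.71, -0.  ]), array([ 0.,  0., -1.])]
yaw of tool x rel slideway x deg 44.986238485971725 q [-0.3   0.66  0.42  1.71 -0.34  0.85  1.19]
shift tool axes cm [-0.12 -0.03 -0.11]
0.0 [ 0.83 -0.74  0.  ]
0.15 [ 0.51 -0.44  0.  ]
0.28 [ 0.5  -0.32  0.  ]
0.41 [ 0.54 -0.25  0.  ]
0.55 [ 0.57 -0.18  0.  ]
0.68 [ 0.58 -0.1   0.  ]
0.81 [ 0.59 -0.03  0.  ]
0.94 [0.59 0.05 0.  ]
1.07 [0.58 0.13 0.  ]
1.2 [0.56 0.2  0.  ]
1.34 [0.52 0.28 0.  ]
1.47 [0.48 0.34 0.  ]
1.6 [0.43 0.4  0.  ]
```

View pics/s14.png

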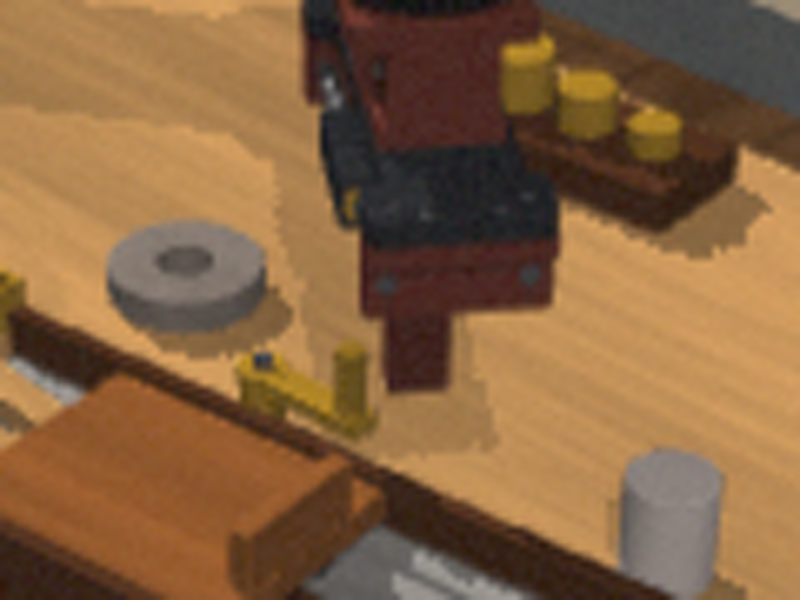

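Finger tip is clear of the peg, and overlaps it in height. I'll start the push slowly, with half-size rows.

```bash
python3 -m creep '{"delta_rot":[[0,0,0],[0,0,0],[0,0,0],[0,0,0],[0,0,0],[0,0,0],[0,0,0],[0,0,0],[0,0,0]],"linear":[[0.3,-0.25,0],[0.3,-0.25,0],[0.25,-0.25,0],[0.25,-0.2,0],[0.25,-0.2,0],[0.25,-0.15,0],[0.25,-0.15,0],[0.3,-0.1,0],[0.25,-0.15,0]],"hand":[-1,-1,-1,-1,-1,-1,-1,-1,-1]}'
python3 - <<'E'
from plan import *
info((75-45*np.cos(.55)-11.3,-72+45*np.sin(.55)-11.3,24))
from h import *
import cv2
a=C["side"]["pixels"][160:250,290:410]
cv2.imwrite("pics/s15.png",cv2.resize(a,(800,600),interpolation=cv2.INTER_CUBIC))
E
```

```text
t: 19.87
tcp_pos: [614.9, -41.6, 24.1]
eef_rot: [1.002, 2.978, -0.0]
wrist_force: [1.2, -2.0, 1.3]
finger_gap: 0.005
t 19.8667 tcp [614.9  -41.63  24.07] local 22.627189294786632 -65.69654921576641 F [ 1.17 -2.    1.25] gap 0.004841712959162887
tool x,y,z in slideway frame: [array([ 0.71,  0.71, -0.  ]), array([ 0.71, -0.71, -0.  ]), array([-0.,  0., -1.])]
yaw of tool x rel slideway x deg 44.98026700009247 q [-0.31  0.61  0.42  1.79 -0.33  0.81  1.2 ]
shift tool axes cm [ 0.61 -0.23  0.01]
```

View pics/s15.png

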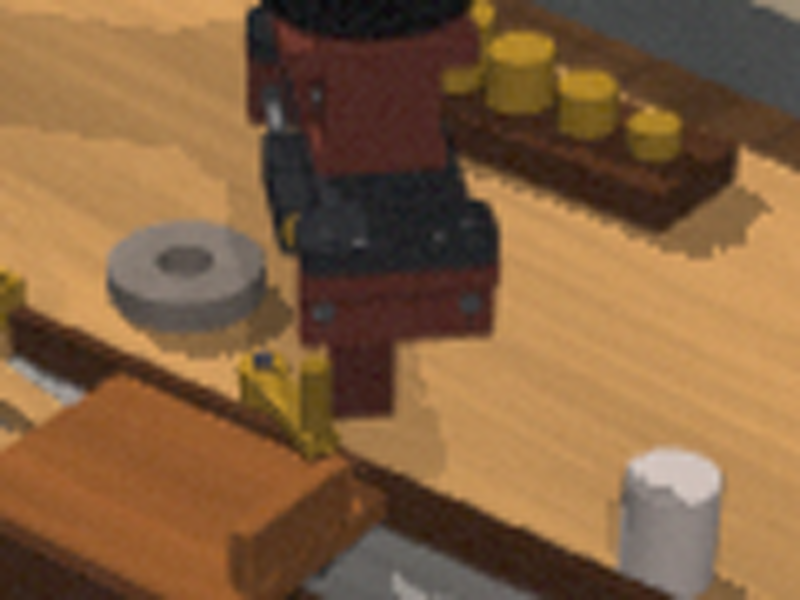

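```bash
python3 -m creep '{"delta_rot":[[0,0,0],[0,0,0],[0,0,0],[0,0,0],[0,0,0],[0,0,0],[0,0,0],[0,0,0],[0,0,0],[0,0,0]],"linear":[[0.3,-0.1,0],[0.3,-0.1,0],[0.3,-0.05,0],[0.3,-0.05,0],[0.3,0,0],[0.3,0,0],[0.3,0,0],[0.3,0.05,0],[0.3,0.05,0],[0.3,0.1,0]],"hand":[-1,-1,-1,-1,-1,-1,-1,-1,-1,-1]}'
python3 - <<'E'
from plan import *
info((75-45*np.cos(1.2)-11.3,-72+45*np.sin(1.2)-11.3,24))
from h import *
import cv2
a=C["side"]["pixels"][160:250,270:390]
cv2.imwrite("pics/s16.png",cv2.resize(a,(800,600),interpolation=cv2.INTER_CUBIC))
E
```

```text
t: 20.8
tcp_pos: [590.5, -23.7, 24.0]
eef_rot: [-1.001, -2.978, -0.0]
wrist_force: [-0.1, -1.5, 0.0]
finger_gap: 0.011
t 20.8 tcp [590.52 -23.68  24.04] local 43.736492443391704 -43.98799837795057 F [-0.14 -1.5   0.04] gap 0.011213882538373786
tool x,y,z in slideway frame: [array([0.71, 0.71, 0.  ]), array([ 0.71, -0.71,  0.  ]), array([ 0.,  0., -1.])]
yaw of tool x rel slideway x deg 44.999530215257714 q [-0.35  0.58  0.42  1.86 -0.33  0.78  1.17]
shift tool axes cm [0.44 0.07 0.  ]
```

View pics/s16.png

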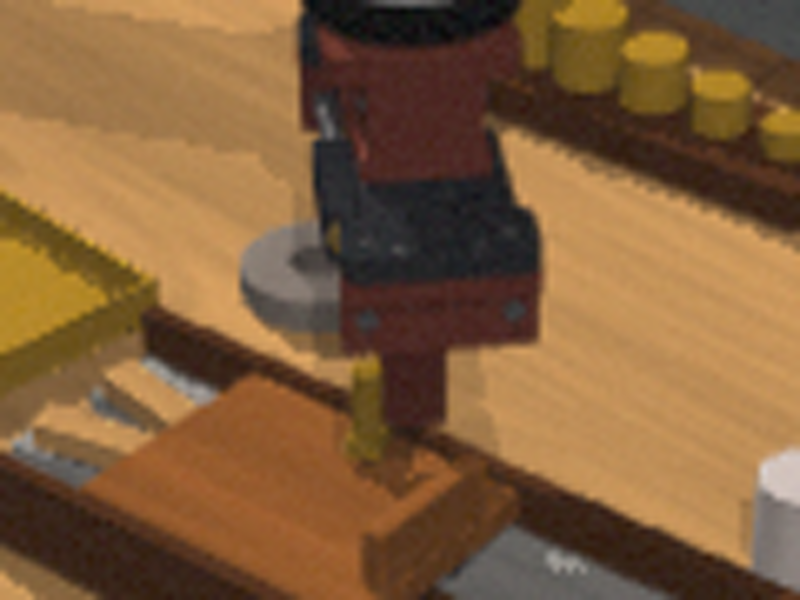

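```bash
python3 -m creep '{"delta_rot":[[0,0,0],[0,0,0],[0,0,0],[0,0,0],[0,0,0],[0,0,0],[0,0,0]],"linear":[[0.25,0.05,0],[0.25,0.1,0],[0.25,0.1,0],[0.25,0.15,0],[0.25,0.15,0],[0.25,0.2,0],[0.2,0.15,0]],"hand":[-1,-1,-1,-1,-1,-1,-1]}'
python3 -c "
from plan import *
info((75-45*np.cos(1.57)-11.3,-72+45*np.sin(1.57)-11.3,24))"
```

```text
t: 21.48
tcp_pos: [582.9, -7.1, 24.2]
eef_rot: [1.001, 2.977, -0.001]
wrist_force: [3.7, -8.3, -1.1]
finger_gap: 0.009
t 21.4833 tcp [582.9   -7.09  24.16] local 61.20795985444252 -38.70298265346467 F [ 3.72 -8.34 -1.14] gap 0.009132896710192111
tool x,y,z in slideway frame: [array([ 0.71,  0.71, -0.  ]), array([ 0.71, -0.71, -0.  ]), array([-0., -0., -1.])]
yaw of tool x rel slideway x deg 44.9959214560348 q [-0.39  0.57  0.43  1.88 -0.32  0.77  1.14]
shift tool axes cm [0.2  0.15 0.02]
```

```bash
python3 -m creep '{"delta_rot":[[0,0,0],[0,0,0],[0,0,0]],"linear":[[0.1,0.1,0],[0,0,0],[0,0,0]],"hand":[-1,-1,-1]}'
python3 - <<'E'
from plan import *
info()
from h import *
import cv2
a=C["side"]["pixels"][170:260,260:380]
cv2.imwrite("pics/s17.png",cv2.resize(a,(800,600),interpolation=cv2.INTER_CUBIC))
E
```

```text
t: 21.73
tcp_pos: [583.0, -7.1, 24.2]
eef_rot: [1.002, 2.975, -0.003]
wrist_force: [2.2, -6.1, -1.0]
finger_gap: 0.007
t 21.7333 tcp [583.04  -7.14  24.19] local 61.13761695780774 -38.827640296771115 F [ 2.21 -6.15 -0.97] gap 0.007445195908970178
tool x,y,z in slideway frame: [array([ 0.71,  0.71, -0.  ]), array([ 0.71, -0.71, -0.  ]), array([-0., -0., -1.])]
yaw of tool x rel slideway x deg 44.9286091685832 q [-0.39  0.57  0.43  1.88 -0.32  0.76  1.14]
```

View pics/s17.png

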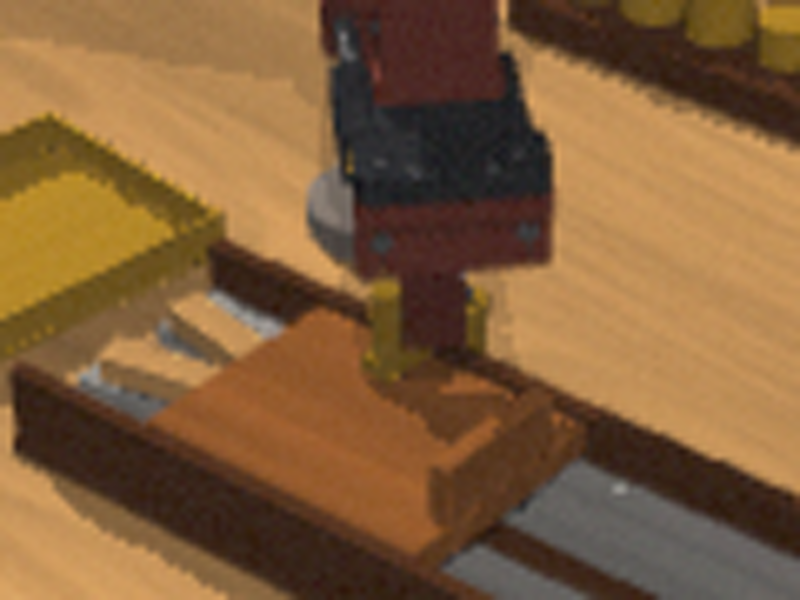

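```bash
python3 -m creep '{"delta_rot":[[0,0,0],[0,0,0],[0,0,0],[0,0,0],[0,0,0],[0,0,0],[0,0,0],[0,0,0],[0,0,0],[0,0,0],[0,0,0],[0,0,0]],"linear":[[-0.5,-0.3,0],[-0.7,-0.3,0],[0,0,-2],[0,0,-3],[0,0,-3],[0,0,-3],[-3,0,0],[-3,0,0],[-3,0,0],[-2,0,0],[0,0,0],[0,0,0]],"hand":[-1,-1,-1,-1,-1,-1,-1,-1,-1,-1,-1,-1]}'
python3 - <<'E'
from plan import *
info()
from h import *
import cv2
a=C["side"]["pixels"][160:280,240:400]
cv2.imwrite("pics/s18.png",cv2.resize(a,(800,600),interpolation=cv2.INTER_CUBIC))
cv2.imwrite("pics/t18.png",C["top"]["pixels"])
sc=lambda X:(proj("side",X)-[240,160])*5+2
for th in(1.4,1.5,1.57): print(th,"pegtop",sc([*w(75-45*np.cos(th),-72+45*np.sin(th)),76]))
print("piv",sc([*w(75,-72),48]), "lip",sc([*w(-5,-30),62]),sc([*w(-2,-30),62]),sc([*w(-2,-30),69]))
E
```

```text
t: 22.83
tcp_pos: [675.8, -84.7, 133.2]
eef_rot: [-1.003, -2.976, 0.001]
wrist_force: [0.0, 0.2, -0.6]
finger_gap: 0.009
t 22.8333 tcp [675.8  -84.71 133.24] local -28.343378702415187 -120.15441175313852 F [ 0.04  0.22 -0.59] gap 0.008618798126194442
tool x,y,z in slideway frame: [array([0.71, 0.71, 0.  ]), array([ 0.71, -0.71, -0.  ]), array([ 0.,  0., -1.])]
yaw of tool x rel slideway x deg 44.91282164856082 q [-0.26  0.59  0.48  1.53 -0.3   1.09  1.21]
1.4 pegtop [401.61 270.41]
1.5 pegtop [393.86 267.81]
1.57 pegtop [388.77 265.74]
piv [446.34 273.65] lip [522.48 344.27] [517.45 342.04] [517.64 329.97]
```

View pics/s18.png

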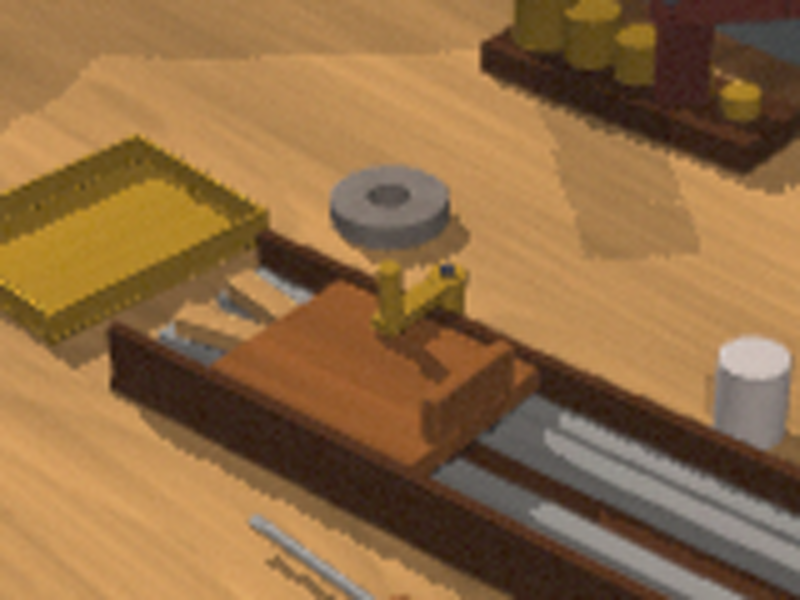

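View pics/t18.png

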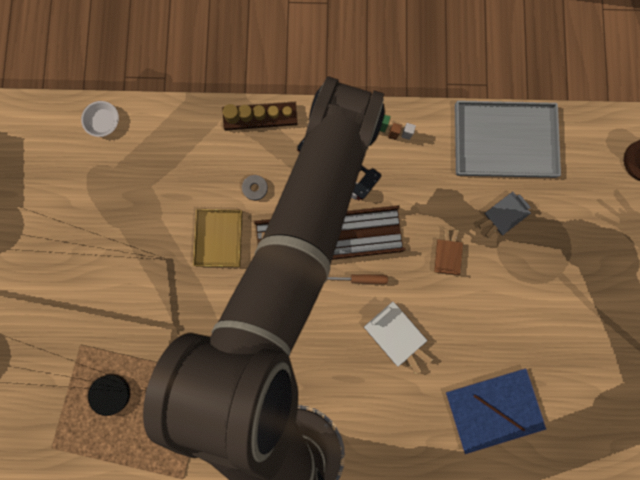

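The peg top is at crop (389,267), and the prediction for 1.57 rad is (389,266). The lip corner at (513,345) matches the seated height. Wax, stone, tray and file look unmoved, and the arm is clear, so I'm handing in.

```bash
python3 -c "
from bench import finish_job
print(finish_job())"
```

```text
the job is handed in; nothing more can be done
None
```

The filing board is in its locating notch and locked down, with the turn-button swung across it to its stop. I handed the job in at about 23 s of the 54 s allowed.

**Board:** I pushed the large brown board by its lip at about 36 mm/s, slowing near the end, with 1 to 3 N. It dropped in, and the force then rose to 9 N against the notch. The last side view shows the lip and plate corners at the seated height, 7 mm lower than before.

**Turn-button:** I pushed the peg round its arc with the closed fingertips until it stopped moving at about 6 to 8 N. The peg top is within about 1 px of where 1.57 rad would put it.

**Other things:** The tray, stone, wax and hand tool look unmoved in the last pictures. The gripper is clear of everything.

**One check disagreed:** the reported tool height reads about 29 mm lower than the true fingertips. The side camera showed it, and a light touch on the bare bench (about 16 N) confirmed it. I corrected all heights for this; sideways positions agreed to about 3 mm.

**Not checked:** the arm hid the board and turn-button from the top camera at the end, so the final check rests on the side view and the push forces.

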